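# Index the length-stop turret to its fourth stop

## Robot

A 6-joint arm with a two-finger parallel gripper is mounted at the origin on a cart in front of the work surface, level with it; the furniture and walls round the work are solid. World frame = base frame: x ahead of the robot, y to its left, z up, the work surface at z = 0. Lengths are in m, angles in rad, forces in N, time in s.
With the tool pointing down it reaches from about 0.325 to 0.775 m from the base axis. Payload 5.5 kg.
Tool frame: the origin (TCP) lies midway between the tips of the shut fingers; the grasp point (between the pads) lies 19 mm behind it; z points along the fingers, y is the line along which they close (so a half turn about z gives the same grasp; the last joint's range is limited). The gripper opens to 88 mm and grips with 3 to 60 N. Pads are 20 mm wide; open, the fingers measure 115 mm over their backs; the gripper's body (75 mm by 178 mm) begins 61 mm behind the grasp point.
Start: joints at [1.226, 0.091, 1.231, -0, 1.82, -0.057], TCP at [0.17, 0.575, 0.223] pointing down, gripper open.
Joint ranges: [-2.87, 2.87], [-0.86, 2.18], [0.17, 2.46], [-1.51, 4.65], [0.06, 2.69], [-2.65, 2.65]. Speed limits (rad/s): [2.57, 2.57, 3.01, 3.14, 3.14, 3.14].

## Interface

Orientations are given as a rotation vector (axis times angle).
In Python, from plant import monitor, optics, sign_off gives the robot as it stands. The module is installed in compiled form; this text tells all that it offers.
- The arm moves only by the shell command python3 -m creep 'ROWS' [OPENING]. ROWS is JSON, a list of rows, each a list of 4 numbers: the shift along the tool's x, y, z in mm, then the turn about the tool's z in degrees. A call has 1 to 12 rows; each row shifts and turns the commanded pose from where the row before left it, along the tool's axes as they then stand; what a row does not reach is not made up. A row lasts 1/8 s, in which the tool goes at most 62.5 mm and 10.7 degrees, less where a joint would pass 70% of its speed; a pose out of reach is approached as far as the arm can. A call is refused whole if a number of a shift passes 62.5 or a number of a turn 10.7, either way. A call with a gripper value outside its range is refused whole. OPENING is the finger opening in mm, from 0 to 87.8, set as the call begins (- or left out, the last holds). The fingers move at their own pace and stop on an object; the grip force is fixed at half the most. Time passes only in rows, so rows that do not move let the fingers close. It gives the time, the measured TCP pose, the force, the opening and the grip force at its end, in the units of the state.
- monitor.observe(): the state, without advancing time (a new reading comes with each control period).
- optics.read_camera(name): name is "scene" or "top" or "wrist"; returns the picture (384x512x3 uint8, red, green, blue); there is no depth.
- optics.camera_params(name): a dict with "K" (3x3 intrinsics, pixels), "k1" (the pictures are not rectified: a ray, as slopes to the right and down, at radius r is drawn at 1 + k1 r^2 times it, then the intrinsics apply), "view" (4x4, takes a point from world to camera coordinates). Camera axes: x right, y up, looking along -z (the intrinsics and any distortion apply to the point x, -y, -z); pixel columns grow to the right and rows downward; lengths in m; the calibration is good to about 2 mm. A picture is of the moment at which its call begins: read the wrist's pose just before it. camera_params takes no time and is no camera call; for the wrist camera it gives the pose at the moment of the call.
- sign_off(): hands the job in; it is judged then, once.
Trained networks look in the newest picture that a camera, given by its name, has taken for a name from the list of things; names that differ only in an ending like _2 or _b are one class to them, and where a whole thing is asked for, a point or a joint stands for the part that bears it (a point fixed in the world has none). Each returns a list of dicts, best first, with "score" (0 to 1); they miss things now and then, are a little off and sometimes report something else, mostly with a low value. They report only what shows in the picture. A call takes as long as a camera call.
- optics.search_frame(camera, name): "location" ([x, y, z] in m, in the coordinates of the camera as it stood for that picture, good to about 4 mm: the middle of the surface that is visible of it).
The state is a dict: "t": time; "qpos": joint angles; "dq": joint speeds; "joint_efforts": joint torques, N m; "ee_pos": TCP position; "tcp_rot": TCP orientation; "force": force on the tool from outside, world axes, zero at the start; "ft_torque": the same for the moment, N m; "width": finger opening in m; "finger_force": force on a finger pad.
Only numpy, scipy, OpenCV 4.12 (cv2) and the standard library are available. Lean on these libraries where they do the work, as an engineer would, in place of code of your own. Each camera call takes 0.05 s, during which the arm holds its last target. There are 200 camera calls.

## Task

The blade bed's length stop is a small click-stop turret with five stop rods of different lengths. Turn the turret, click by click, until the fourth rod, counting from the shortest (so the second longest), points straight down the blade bed and the turret rests in its click, then let go. Leave the blade that lies in the bed where it is.

Things in the scene. Friction and masses are not known exactly. Their poses are not given: they have to be found in the camera images.
- stop_fixture: Grey fixture screwed to the bench. Origin on the turret's vertical axis, at bench level; +y points down the blade bed: 92 mm wide, 83 to 233 mm from the axis, top 26 mm high, steel fence on both long sides (top 36 mm). Index tooth on the bed's centre line 64 to 82 mm from the axis, top 19 mm. On the -y side the click spring's dark block, 68 to 104 mm out, top 27 mm.
- stop_turret (a joint): Turret angle, rad, grows anticlockwise seen from above. Clicks every 0.419 rad (24 deg); a spring roller pulls it into the click from up to 8 deg away; turning takes about 0.1 N m. Rod in line with the bed: 0 = shortest, 0.419 second, 0.838 third, 1.257 fourth, 1.676 fifth (longest). Starts near one of the first three. End stops at -3 and 3.
- turret_grip (a point): On the turret axis, 58 mm above the bench, in its dark upright wing grip; turns with it (x = fixture x at joint 0). Wing: 54 mm along x, 14 mm thick along y (pinch here), free from 43 to 69 mm height. Below it a 60 mm round hub, top 43 mm, with five 8 mm steel rods, level at 31 mm height, 24 deg apart, tips 44, 52, 60, 68, 76 mm from the axis; longer ones lie clockwise.
- blade: Loose bright steel blade bar, 72 x 159 x 10 mm, lying flat and lengthwise in the bed between the fences, its near end 110 to 125 mm from the turret axis. Origin at the centre of its underside, y along its length. To be left where it lies.

How it is judged:
At the end, for the whole second after the job is handed in: The fourth rod from the shortest points down the bed: turret angle within 10 degrees of 1.257 rad (1.082 to 1.432) and at rest; the blade lies within 15 mm of where it started (value of joint stop_turret between 1.082 and 1.432 rad and velocity of joint stop_turret between -0.1 and 0.1 rad/s and distance of blade from where it was at the start of the episode below 0.015 m); the robot touches nothing.
It fails at once if the blade is moved more than 15 mm (distance of blade from where it was at the start of the episode above 0.015 m).
It also fails if it takes over 32 s, if anything falls off the work surface, if the arm or the gripper's body presses on something with over 40 N, if the wrist force passes 120 N, or if a joint passes its speed limit or range.

## Working session

There is one attempt and no reset: what is moved stays moved. The work goes in short steps, Python scripts to look and compute and a shell command to move; the robot and the scene stay as the last step left them, time stands still between calls to the robot, and variables do not carry over. Pictures are saved under pics/ and viewed, at most 10 in all, crops included, and the job is handed in when it is done.

```bash
mkdir -p pics; cat > h.py <<'E'
import numpy as np, cv2
from plant import monitor, optics
def snap(cam,fn):
    p=optics.camera_params(cam); im=optics.read_camera(cam)
    cv2.imwrite('pics/'+fn,im[:,:,::-1]); return p,im
def toworld(p,l):
    return (np.linalg.inv(np.array(p['view']))@np.r_[l,1])[:3]
def pix2w(p,u,v,z):
    K=np.array(p['K']);d=np.array([(u-K[0,2])/K[0,0],(v-K[1,2])/K[1,1]])
    s=d.copy()
    for _ in range(20): s=d/(1+p['k1']*(s@s))
    M=np.linalg.inv(np.array(p['view'])); o=M[:3,3]; r=M[:3,:3]@np.array([s[0],-s[1],-1])
    return o+r*(z-o[2])/r[2]
E
python3 - <<'E'
from h import *
s=monitor.observe();print(s['t'],s['ee_pos'],s['tcp_rot'])
for c in ['top','scene']:
    p,im=snap(c,c+'1.png')
    for n in ['stop_fixture','turret_grip','blade']:
        r=optics.search_frame(c,n)
        print(c,n,[(round(x['score'],2),toworld(p,x['location']).round(4)) for x in r[:2]])
E
```

```text
0.0 [0.17020797 0.5750726  0.22154868] [-4.50444447e-01 -3.10875635e+00  2.81831176e-03]
top stop_fixture [(0.78, array([ 0.5168, -0.0528,  0.0281]))]
top turret_grip [(0.83, array([ 0.5295, -0.0688,  0.0347]))]
top blade [(0.78, array([0.4654, 0.1121, 0.0371]))]
scene stop_fixture [(0.98, array([ 0.5393, -0.0552,  0.0261]))]
scene turret_grip [(0.6, array([ 0.5509, -0.0727,  0.0355]))]
scene blade [(0.57, array([0.4713, 0.1023, 0.0365]))]
```

View pics/top1.png

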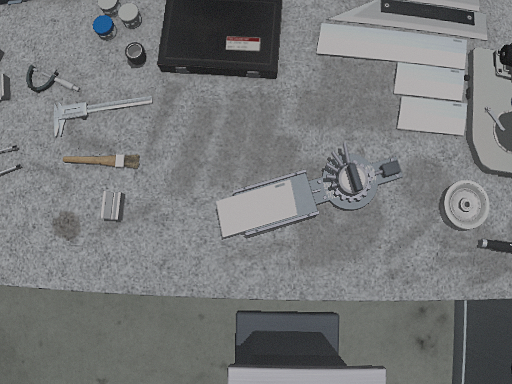

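The top view shows the turret at about (353,180), with the bed and blade running left and slightly down to (250,207). The spring block is at (390,168). I'll zoom in on the rods.

```bash
python3 - <<'E'
from h import *
im=cv2.imread('pics/top1.png')[130:230,290:410]
cv2.imwrite('pics/c1.png',cv2.resize(im,None,fx=6,fy=6,interpolation=cv2.INTER_CUBIC))
p=optics.camera_params('top')
for u,v,z in [(353,180,.069),(390,168,.027),(217,220,.03),(222,197,.03),(306,174,.036),(316,208,.03)]: print(u,v,pix2w(p,u,v,z).round(4))
E
```

```text
353 180 [ 0.5207 -0.0725  0.069 ]
390 168 [ 0.5539 -0.1574  0.027 ]
217 220 [0.4416 0.1861 0.03  ]
222 197 [0.487  0.1779 0.03  ]
306 174 [0.5357 0.0139 0.036 ]
316 208 [ 0.4697 -0.007   0.03  ]
```

View pics/c1.png

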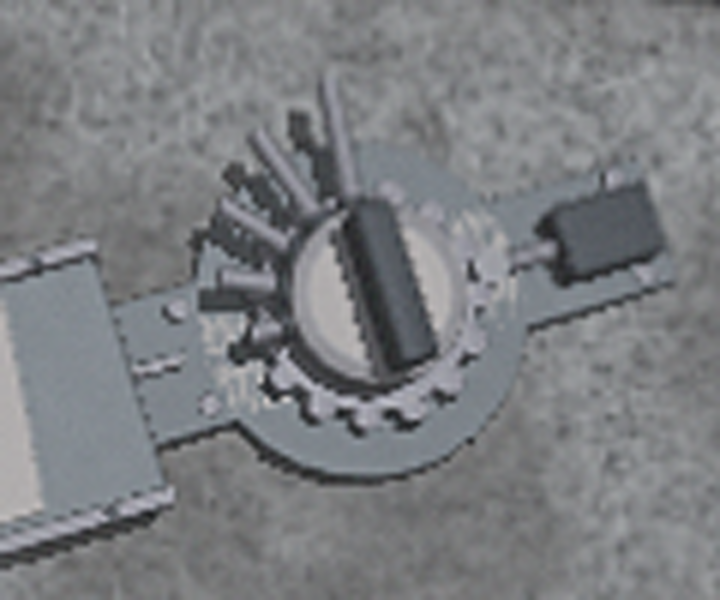

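The wing stands square to the bed and the shortest rod lies on the tooth line, so the joint is at about 0. That means four... three clicks anticlockwise, 72°. I'll move over the turret and use the half-turned grasp so joint 6 has range.

```bash
python3 -m creep '[[-38,-37,0,0],[-38,-37,0,0],[-38,-37,0,0],[-38,-37,0,0],[-38,-37,0,0],[-38,-37,0,0],[-38,-37,0,0],[-38,-37,0,0],[-38,-37,0,0],[-38,-37,0,0],[-38,-37,0,0],[-38,-37,0,0]]' 60
python3 -m creep '[[-36,-39,0,0],[-36,-39,0,0],[0,0,0,10.6],[0,0,0,10.6],[0,0,0,10.6],[0,0,0,10.6],[0,0,0,10.6],[0,0,0,10.6],[0,0,0,10.6],[0,0,0,10.6],[0,0,0,10.6],[0,0,0,10.6]]'
python3 -m creep '[[0,0,0,10.6],[0,0,0,10.6],[0,0,0,10.6],[0,0,0,10.6],[0,0,0,0],[0,0,0,0]]'
python3 - <<'E'
from h import *
from scipy.spatial.transform import Rotation as R
s=monitor.observe();print(s['t'],s['ee_pos'],np.array(s['qpos']).round(3));print(R.from_rotvec(s['tcp_rot']).as_matrix().round(3))
p,im=snap('wrist','w1.png')
for n in ['stop_fixture','turret_grip','blade']:
    r=optics.search_frame('wrist',n)
    print(n,[(round(x['score'],2),toworld(p,x['location']).round(4)) for x in r[:2]])
E
```

```text
t: 1.9
ee_pos: [0.4822, 0.0185, 0.2229]
tcp_rot: [0.451, 3.108, 0.0]
force: [0.4, 0.4, 0.1]
width: 0.0601
finger_force: 0.0
t: 3.4
ee_pos: [0.5284, -0.075, 0.2227]
tcp_rot: [2.759, 1.503, 0.0]
force: [0.6, 0.2, -0.2]
width: 0.0603
finger_force: 0.0
t: 4.15
ee_pos: [0.5284, -0.0751, 0.2227]
tcp_rot: [-3.114, -0.419, -0.0]
force: [-0.6, -0.1, -0.8]
width: 0.0601
finger_force: 0.0
4.15 [ 0.52842424 -0.07505276  0.22265639] [-0.205 -0.087  1.409  0.     1.82   1.099]
[[ 0.964  0.264  0.   ]
 [ 0.264 -0.964  0.   ]
 [ 0.     0.    -1.   ]]
stop_fixture [(0.95, array([ 0.5202, -0.0525,  0.0267]))]
turret_grip [(0.89, array([ 0.535 , -0.0684,  0.0416]))]
blade [(0.95, array([0.4715, 0.1037, 0.0355]))]
```

View pics/w1.png

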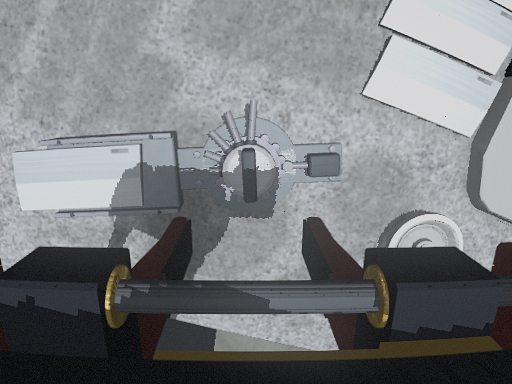

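The wrist view shows the wing's top spanning about (248,150) to (251,202), square to the bed. The bed fences slope about -2.5°, the block is at (323,164), and the rods fan upward from the shortest, which points at the bed. I'll turn these pixels into world positions.

```bash
python3 - <<'E'
from h import *
p=optics.camera_params('wrist')
for u,v,z in [(248,150,.069),(251,202,.069),(249.5,176,.069),(323,164,.027),(178,133,.036),(45,139,.036),(180,207,.036),(58,213,.036)]: print(u,v,pix2w(p,u,v,z).round(4))
im=cv2.imread('pics/w1.png')[90:230,150:350]
cv2.imwrite('pics/c2.png',cv2.resize(im,None,fx=4,fy=4,interpolation=cv2.INTER_CUBIC))
E
```

```text
248 150 [ 0.554  -0.0694  0.069 ]
251 202 [ 0.5034 -0.0864  0.069 ]
249.5 176 [ 0.5292 -0.0777  0.069 ]
323 164 [ 0.5554 -0.1569  0.027 ]
178 133 [0.5477 0.0066 0.036 ]
45 139 [0.5037 0.1508 0.036 ]
180 207 [ 0.4667 -0.0132  0.036 ]
58 213 [0.4206 0.1257 0.036 ]
```

View pics/c2.png

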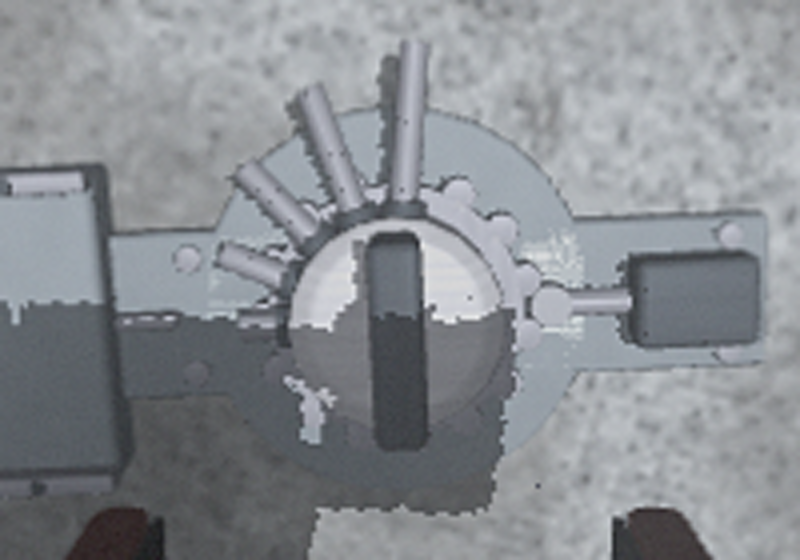

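The shortest rod at (260,318) is in line with the tooth at (150,320), so the joint is at about 0. I'll correct by 2.7 mm and -2.5°, go down, and grip.

```bash
python3 -m creep '[[0,2.7,0,-2.5],[0,0,45,0],[0,0,45,0],[0,0,40,0],[0,0,25,0],[0,0,19,0],[0,0,0,0]]'
python3 -m creep '[[0,0,0,0],[0,0,0,0],[0,0,0,0],[0,0,0,0],[0,0,0,0]]' 0
```

```text
t: 5.22
ee_pos: [0.5283, -0.0775, 0.0472]
tcp_rot: [-3.104, -0.481, 0.004]
force: [0.9, -0.4, 0.0]
width: 0.0599
finger_force: 0.0
t: 5.85
ee_pos: [0.5291, -0.0774, 0.0488]
tcp_rot: [-3.104, -0.481, -0.0]
force: [-3.0, 7.2, 4.0]
width: 0.0139
finger_force: 30.4
```

```bash
python3 -m creep '[[0,0,0,-6],[0,0,0,-6],[0,0,0,-6],[0,0,0,-6],[0,0,0,0]]'
python3 -m creep '[[0,0,0,-6],[0,0,0,-6],[0,0,0,-6],[0,0,0,-6],[0,0,0,-6],[0,0,0,-6],[0,0,0,-6],[0,0,0,-6],[0,0,0,0],[0,0,0,0]]'
python3 - <<'E'
from h import *
s=monitor.observe();print(s['ft_torque'],s['qpos'],s['width']);snap('top','t2.png')
im=cv2.imread('pics/t2.png')[130:230,290:410]
cv2.imwrite('pics/c3.png',cv2.resize(im,None,fx=6,fy=6,interpolation=cv2.INTER_CUBIC))
E
```

```text
t: 6.48
ee_pos: [0.5287, -0.0766, 0.0488]
tcp_rot: [-2.934, -1.117, 0.001]
force: [-3.2, 5.0, 3.2]
width: 0.0135
finger_force: 30.0
t: 7.72
ee_pos: [0.5271, -0.0759, 0.0487]
tcp_rot: [-2.225, -2.21, 0.002]
force: [-11.0, 7.0, 7.8]
width: 0.0138
finger_force: 30.0
[0.97662962 1.58280476 0.0343732 ] [-0.20827918 -0.04854611  1.6812937   0.00222276  1.514316   -0.20163409] 0.013785700820095932
```

```bash
python3 -m creep '[[0,0,0,0],[0,0,0,0],[0,0,0,0],[0,0,0,0]]' 60
python3 -m creep '[[0,0,-20,0],[0,0,-40,0],[0,0,-50,0],[0,0,-50,0],[0,0,0,0],[0,0,0,0]]'
python3 - <<'E'
from h import *
snap('wrist','w2.png')
E
```

```text
t: 8.28
ee_pos: [0.5292, -0.0778, 0.0486]
tcp_rot: [2.229, 2.213, -0.0]
force: [0.2, -0.7, 0.5]
width: 0.0509
finger_force: 0.0
t: 9.02
ee_pos: [0.5292, -0.0777, 0.2091]
tcp_rot: [2.229, 2.213, 0.001]
force: [0.4, -0.6, -0.4]
width: 0.0601
finger_force: 0.0
```

View pics/w2.png

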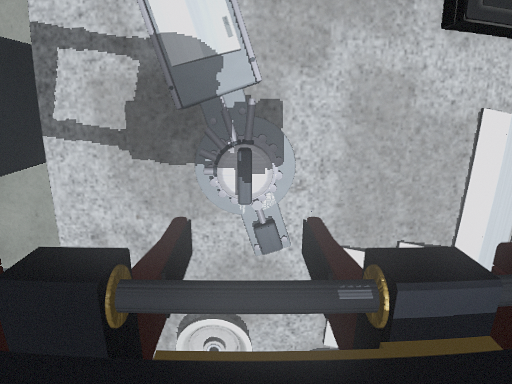

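The wing at (245,177) now stands along the picture column. The bed runs up and left, with the tooth near (232,100), and the longest rod at (250,105) is one click past it. I'll confirm with a crop and the blade position.

```bash
python3 - <<'E'
from h import *
p=optics.camera_params('wrist')
a=pix2w(p,245,150,.069);b=pix2w(p,245,204,.069);d=a-b;print('wing deg',np.degrees(np.arctan2(d[1],d[0])))
p,im=snap('top','t3.png')
r=optics.search_frame('top','blade');print([toworld(p,x['location']).round(4) for x in r[:1]])
d=cv2.absdiff(cv2.imread('pics/t3.png'),cv2.imread('pics/top1.png'))[190:240,210:270];print('blade area diff',d.mean())
im=cv2.imread('pics/w2.png')[75:255,180:310]
im=cv2.convertScaleAbs(im,alpha=1.6,beta=10)
cv2.imwrite('pics/c4.png',cv2.resize(im,None,fx=3.3,fy=3.3,interpolation=cv2.INTER_CUBIC))
E
```

```text
wing deg 89.53777654040275
[array([0.4644, 0.1086, 0.04  ])]
blade area diff 15.449666666666667
```

View pics/c4.png

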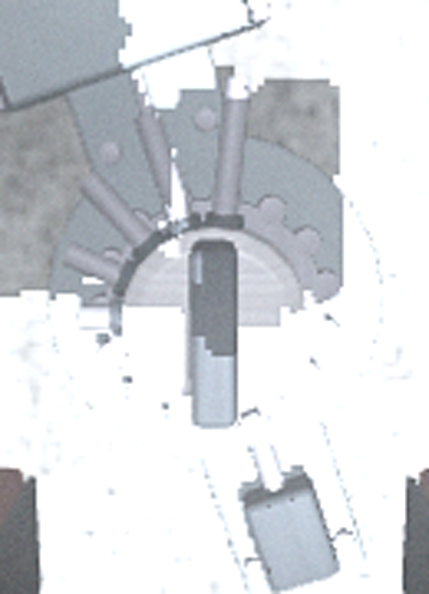

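The rods in this crop: the fourth at (155,150) points down the bed, and the longest at (230,150) is one step clockwise of it. The wing at 89.5° is 72° from where it started. The blade is unmoved, within about 4 mm of detection noise. Handing in.

```bash
python3 -c "
from plant import sign_off
print(sign_off())"
```

```text
the job is handed in; nothing more can be done
None
```

The turret was turned three clicks (72°) so the fourth rod points down the bed. The gripper let go and rose clear, the blade showed no movement beyond detection noise, and the job was handed in at about 9 s; no verdict was returned.

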